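# Open the blue-covered housing

## Task

Take the loose blue cover off its grey electronics housing by the grip rib and lay it right way up, roughly in the middle of the black rubber mat; set it down rather than dropping it, and let go. Leave both housings standing where they are, with the red cover still on the other one.

Things in the scene. Friction and masses are not known exactly. Their poses are not given: they have to be found in the camera images.
- blue_cover: Loose blue cover on a grey housing, 100 x 70 mm (x, y), 34 high, 90 g. On its flat top stands a grip rib, 44 long (along x), 16 wide (y), 24 high. Origin: middle of the rib, 12 mm below the rib's top, 12 above the flat top, 22 above the skirt's lower edge; z up. The skirt hangs 6 mm down outside the housing wall with 2 mm play all round; not latched: lifts straight up.
- blue_housing: The grey open-topped box under the blue cover, 90 x 60 mm (x, y), 45 mm high, about 0.6 kg, standing loose on the bench, with a small black cable gland on its +x end and a green circuit board inside. Origin: centre of its underside, z up. Its axes agree with its cover's.
- red_cover: The red cover, same shape, size and origin (middle of its grip rib) as the blue one, sitting on an identical grey housing. A bystander: to be left alone.
- mat_top (a point): Centre of the upper face of the square black rubber mat, 130 x 130 mm, 3 mm thick, fixed flat on the bench; x and y run along its sides. The cover's origin is 22 mm above this face when it lies flat on the mat.

How it is judged (in metres and radians):
On the way, in this order (a step that is already met when the one before it is completed fails the run):
1. the blue cover is lifted clear of its housing, by 20 mm or more (z of blue_cover in the frame of blue_housing above 0.081 m and contact force between the fingers and blue_cover above 0.3 N), for 0.1 s.
2. the blue cover is lowered onto the mat (within 20 mm of lying on it) while still in the fingers (x of blue_cover in the frame of mat_top between -0.04 and 0.04 m and y of blue_cover in the frame of mat_top between -0.04 and 0.04 m and z of blue_cover in the frame of mat_top below 0.042 m and contact force between the fingers and blue_cover above 0.3 N), for 0.04 s.
At the end, for the whole second after the job is handed in: The blue cover lies still and flat on the mat, right way up (within 10 degrees), its centre within 40 mm of the mat's centre along each of the mat's sides; the blue cover's housing stands upright within 40 mm of where it stood; the red cover is within 20 mm of where it was, still on its housing (x of blue_cover in the frame of mat_top between -0.04 and 0.04 m and y of blue_cover in the frame of mat_top between -0.04 and 0.04 m and z of blue_cover in the frame of mat_top between 0.014 and 0.03 m and angle between each of blue_cover, blue_housing's own z axis and vertical below 0.17 rad and linear speed of blue_cover below 0.02 m/s and distance of blue_housing from where it was at the start of the episode below 0.04 m and distance of red_cover from where it was at the start of the episode below 0.02 m); the robot touches nothing.
It fails at once if the red cover is moved by more than 20 mm (distance of red_cover from where it was at the start of the episode above 0.02 m).
It fails at once if the blue cover's housing is moved by more than 40 mm or tipped over (distance of blue_housing from where it was at the start of the episode above 0.04 m or angle between blue_housing's own z axis and vertical above 0.5 rad).
It also fails if it takes over 38 s, if anything falls off the work surface, if the arm or the gripper's body presses on something with over 40 N, if the wrist force passes 120 N, or if a joint passes its speed limit or range.

## Robot

A 6-joint arm with a two-finger parallel gripper is mounted at the origin on a cart in front of the work surface, level with it; the furniture and walls round the work are solid. World frame = base frame: x ahead of the robot, y to its left, z up, the work surface at z = 0. Lengths are in mm, angles in rad, forces in N, time in s.
With the tool pointing down it reaches from about 300 to 775 mm from the base axis. Payload 14.6 kg.
Tool frame: the origin (TCP) lies at the very end of the fingers, on their centre line; the grasp point (between the pads) lies 19 mm behind it; z points along the fingers, y is the line along which they close (so a half turn about z gives the same grasp; the last joint's range is limited). The gripper opens to 94 mm and grips with 3 to 60 N. Pads are 16 mm wide; open, the fingers measure 119 mm over their backs; the gripper's body (75 mm by 177 mm) begins 78 mm behind the grasp point.
Start: joints at [-0.067, 0.3, 1.521, -0, 1.321, -0.067], TCP at [549.99, -0.002, 205.446] pointing down, gripper open.
Joint ranges: [-3.03, 3.03], [-0.79, 2.21], [0.23, 2.52], [-1.04, 4.18], [0, 3.07], [-2.55, 2.55]. Speed limits (rad/s): [2.22, 2.22, 2.57, 3.14, 3.14, 3.14].

## Interface

Orientations are given as [roll, pitch, yaw] about the fixed x, y, z axes, in that order (R = Rz(yaw) Ry(pitch) Rx(roll)).
In Python, from cell import manip gives the robot as it stands. The module is installed in compiled form; this text tells all that it offers.
- The arm moves only by the shell command python3 -m inch 'ROWS' [FORCE]. ROWS is JSON, a list of rows, each an object of numbers: "gripper": the opening, from 0 (shut) to 1 (fully open); "dx", "dy", "dz": the shift along the world's x, y, z in m; "wx", "wy", "wz": the turn, a rotation vector about the world's x, y, z in degrees. A call has exactly 5 rows; each row is the pose to reach, as a shift and turn from the pose commanded when the call began; what a row does not reach only later rows make up. A row lasts 1/12 s, in which the tool goes at most 41.7 mm and 7.16 degrees, less where a joint would pass 70% of its speed; a pose out of reach is approached as far as the arm can. A call with a gripper value outside its range is refused whole. The fingers move at their own pace and stop on an object; FORCE is the grip in N (left out, the last holds). Time passes only in rows, so rows that repeat a pose let the fingers close, or fill a call up. It gives the time, the measured TCP pose, the force, the opening and the grip force at its end, in the units of the state.
- manip.read_state(): the state, without advancing time (a new reading comes with each control period).
- manip.camera(name): name is "scene" or "side" or "wrist"; returns the picture (480x640x3 uint8, blue, green, red); there is no depth.
- manip.camera_info(name): a dict with "camera_matrix" (3x3 intrinsics, pixels), "R" (3x3) and "t" (3): a world point X has camera coordinates R X + t; the wrist camera has in their place "tool_from_camera" (4x4, takes a point from camera to tool coordinates, whose origin is the TCP and whose axes are the flange's). Camera axes: x right, y down, z forward; pixel columns grow to the right and rows downward; lengths in mm; the calibration is good to about 2 mm. A picture is of the moment at which its call begins: read the wrist's pose just before it. camera_info takes no time and is no camera call.
- manip.sign_off(): hands the job in; it is judged then, once.
The state is a dict: "clock": time; "joints": joint angles; "qd": joint speeds; "effort": joint torques, N m; "eef_pos": TCP position; "eef_rot": TCP orientation; "wrist_force": force on the tool from outside, world axes, zero at the start; "moment": the same for the moment, N m; "finger_gap": finger opening in mm; "finger_force": force on a finger pad.
Only numpy, scipy, OpenCV 4.12 (cv2) and the standard library are available. Lean on these libraries where they do the work, as an engineer would, in place of code of your own. Each camera call takes 0.05 s, during which the arm holds its last target. There are 200 camera calls.

## Working session

There is one attempt and no reset: what is moved stays moved. The work goes in short steps, Python scripts to look and compute and a shell command to move; the robot and the scene stay as the last step left them, time stands still between calls to the robot, and variables do not carry over. Pictures are saved under pics/ and viewed, at most 10 in all, crops included, and the job is handed in when it is done.

```bash
mkdir -p pics
cat > h.py <<'E'
import numpy as np, cv2
from cell import manip
def ray(name,px,st=None):
    ci=manip.camera_info(name);K=np.array(ci["camera_matrix"],float)
    d=np.linalg.inv(K)@np.array([px[0],px[1],1.])
    R=np.array(ci["R"]);t=np.array(ci["t"])
    return -R.T@t, R.T@d
def onplane(name,px,z):
    o,d=ray(name,px); return o+d*(z-o[2])/d[2]
def tri(n1,p1,n2,p2):
    o1,d1=ray(n1,p1);o2,d2=ray(n2,p2)
    s=np.linalg.lstsq(np.c_[d1,-d2],o2-o1,rcond=None)[0]
    a=o1+d1*s[0];b=o2+d2*s[1]; return (a+b)/2,np.linalg.norm(a-b)
E
python3 - <<'E'
from h import *
for n in("scene","side"):
    im=manip.camera(n);cv2.imwrite(f"pics/{n}.png",im)
    print(n,ray(n,(320,240)))
print(manip.read_state())
E
```

```text
scene (array([-245.91577694, -654.42800045,  687.94932462]), array([ 0.63442825,  0.56745107, -0.52488367]))
side (array([270.12324333, 616.6452083 , 587.89933586]), array([ 0.24268904, -0.75095858, -0.6143875 ]))
{'clock': 0.1, 'joints': array([-6.65935736e-02,  3.00409143e-01,  1.52149561e+00,  6.79547739e-06,
        1.32072219e+00, -6.66108752e-02]), 'qd': array([-2.85087407e-04, -1.69435022e-03, -9.86435181e-05, -3.07952192e-04,
       -2.23157948e-04, -1.89791474e-04]), 'effort': array([ 1.84928511e-03, -5.32644153e+01, -3.53284299e+01,  7.10431044e-02,
        2.34944851e-02, -7.30603051e-05]), 'eef_pos': array([5.49767903e+02, 1.78660262e-02, 2.04956478e+02]), 'eef_rot': array([-3.14056109e+00, -7.54120484e-05,  1.57081190e+00]), 'wrist_force': array([ 0.19625538, -0.30422032, -0.03260217]), 'moment': array([-0.01868325,  0.06290959, -0.01085475]), 'finger_force': 0.0, 'finger_gap': 94.17622986222489}
```

View pics/scene.png

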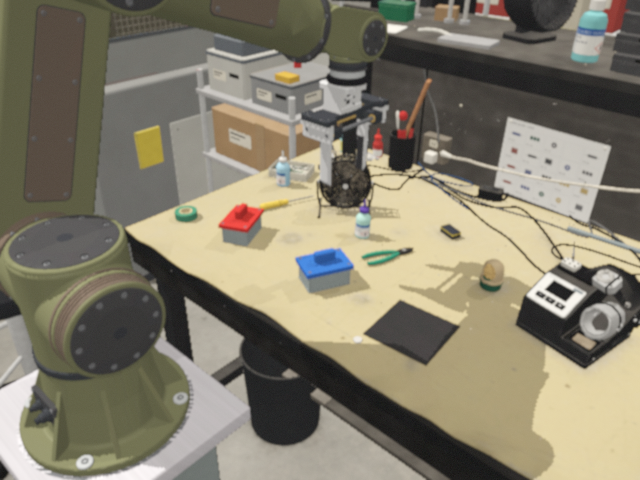

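View pics/side.png

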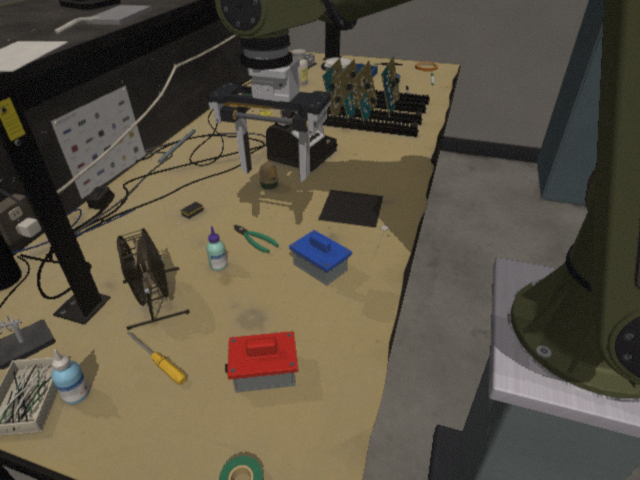

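The scene view shows the blue cover at about (325,265), the mat at (412,330) and the red cover at (241,222). The side view shows blue at (320,250), the mat at (351,207) and red at (262,355). Next I'll zoom in on the blue cover and mask it.

Run:
```python
from h import *
out=[]
for n,(x0,y0) in(("scene",(285,240)),("side",(280,222))):
    im=cv2.imread(f"pics/{n}.png");hsv=cv2.cvtColor(im,cv2.COLOR_BGR2HSV)
    m=cv2.inRange(hsv,(105,150,60),(125,255,255))
    k,l,s,c=cv2.connectedComponentsWithStats(m)
    i=max(range(1,k),key=lambda i:s[i,4] if 290<c[i][0]<350 and 220<c[i][1]<290 else 0); print(n,"blue",s[i],c[i])
    h=max(cv2.findContours((l==i).astype('uint8'),0,1)[0],key=len)
    print(cv2.approxPolyDP(cv2.convexHull(h),2,True)[:,0].tolist())
    v=cv2.inRange(hsv,(0,0,0),(180,255,60)); k,l,s,c=cv2.connectedComponentsWithStats(v)
    p=(412,330) if n=="scene" else (351,207); j=l[p[1],p[0]]
    print("mat",s[j],c[j]); h=max(cv2.findContours((l==j).astype('uint8'),0,1)[0],key=len)
    q=cv2.approxPolyDP(cv2.convexHull(h),4,True)[:,0]; print(q.tolist())
    print([onplane(n,a,3).round().tolist() for a in q])
    out.append(cv2.resize(im[y0:y0+65,x0:x0+80],None,fx=5,fy=5,interpolation=cv2.INTER_CUBIC))
cv2.imwrite("pics/crop.png",np.hstack(out))
```

```text
scene blue [297 250  55  28 958] [323.6743215  262.92066806]
[[351, 267], [308, 277], [297, 259], [328, 250], [340, 251]]
mat [     0      0    640    480 265539] [313.51161976 234.5364824 ]
[[639, 0], [639, 479], [2, 479], [0, 0]]
[[4666.0, 640.0, 3.0], [421.0, -650.0, 3.0], [-166.0, -15.0, 3.0], [1379.0, 3721.0, 3.0]]
side blue [ 290  232   61   39 1205] [320.60746888 250.10539419]
[[290, 246], [311, 232], [316, 232], [350, 253], [327, 270]]
mat [ 319  190   64   37 1713] [351.89959136 207.91185055]
[[319, 218], [331, 190], [382, 196], [374, 226]]
[[528.0, -174.0, 3.0], [536.0, -297.0, 3.0], [412.0, -307.0, 3.0], [404.0, -181.0, 3.0]]
```

View pics/crop.png

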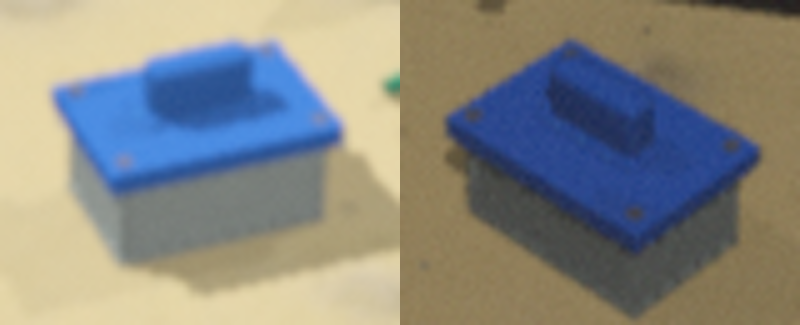

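The crop shows the flat-top corners and the rib in both views. I'll triangulate the corners and the rib top.

Run:
```python
from h import *
A=np.array([[53,90],[115,180],[342,128],[275,40]])/5+[285-.4,240-.4]
B=np.array([[48,120],[170,40],[360,150],[236,236]])/5+[280-.4,222-.4]
a=np.array([onplane("scene",p,53) for p in A]);b=np.array([onplane("side",p,53) for p in B])
P=[]
for i in range(4):
    j=np.argmin(np.linalg.norm(b-a[i],axis=1)); X,e=tri("scene",A[i],"side",B[j]);P.append(X);print(i,j,X.round(1),round(e,1))
P=np.array(P);print("centre",P.mean(0).round(1))
for i in range(4):
    d=P[(i+1)%4]-P[i];print(np.linalg.norm(d).round(1),np.degrees(np.arctan2(d[1],d[0])).round(1))
print("rib",tri("scene",(285+197/5,240+61/5),"side",(280+202/5,222+88/5)))
im=cv2.imread("pics/scene.png");g=cv2.GaussianBlur(cv2.cvtColor(im,cv2.COLOR_BGR2GRAY),(3,3),0)
m=(g[290:370,355:470]<75).astype('uint8');k,l,s,c=cv2.connectedComponentsWithStats(m);j=l[40,57];print(s[j])
h=max(cv2.findContours((l==j).astype('uint8'),0,1)[0],key=len)
q=cv2.approxPolyDP(cv2.convexHull(h),4,True)[:,0]+[355,290];print(q.tolist())
print([onplane("scene",x,3).round().tolist() for x in q])
S=[[319,218],[331,190],[382,196],[374,226]]
sc=np.array([onplane("scene",x,3) for x in q])
for s in S:
    w=onplane("side",s,3);i=np.argmin(np.linalg.norm(sc-w,axis=1));print(s,tri("scene",q[i],"side",s))
```

```text
0 3 [446.4  31.1  45.5] 0.9
1 2 [416.8 -30.6  45.4] 0.5
2 1 [505.5 -72.4  46.5] 2.3
3 0 [535.2 -10.8  46.4] 0.1
centre [476.  -20.7  46. ]
68.4 -115.6
98.1 -25.2
68.5 64.2
98.2 154.8
rib (array([475.58094207, -21.11288686,  67.44136403]), np.float64(0.4340609859957535))
[  12   13   91   61 2923]
[[367, 333], [399, 303], [457, 327], [426, 363]]
[[404.0, -190.0, 3.0], [515.0, -181.0, 3.0], [530.0, -300.0, 3.0], [412.0, -311.0, 3.0]]
[319, 218] (array([ 526.20353236, -176.75203663,   -1.9329383 ]), np.float64(7.62025886546338))
[331, 190] (array([ 5.35737059e+02, -2.98752050e+02,  2.20552234e-01]), np.float64(3.8289787097934047))
[382, 196] (array([ 412.52648942, -310.00088544,    1.51376002]), np.float64(1.14759312194236))
[374, 226] (array([ 405.68133072, -187.73684326,   -0.65856993]), np.float64(2.6203291192133373))
```

Flat top 98 x 68 mm against 100 x 70, and z readings within about 5 mm of the expected 49 and 73. The rib is at about (476,-21) with its long axis at -25°. The mat centre is about (470,-244). The fingers need a +65° turn.

```bash
python3 -m inch '[{"dx":-0.02,"dy":-0.005,"dz":-0.01,"wz":7,"gripper":1},{"dx":-0.04,"dy":-0.01,"dz":-0.02,"wz":14,"gripper":1},{"dx":-0.06,"dy":-0.016,"dz":-0.03,"wz":21,"gripper":1},{"dx":-0.074,"dy":-0.021,"dz":-0.04,"wz":28,"gripper":1},{"dx":-0.074,"dy":-0.021,"dz":-0.04,"wz":35,"gripper":1}]'; python3 -m inch '[{"wz":7,"gripper":1},{"wz":14,"gripper":1},{"wz":21,"gripper":1},{"wz":28,"gripper":1},{"wz":30,"gripper":1}]'
python3 - <<'E'
from h import *
s=manip.read_state();np.savez("w1.npz",p=s["eef_pos"],r=s["eef_rot"]);cv2.imwrite("pics/w1.png",manip.camera("wrist"));print(manip.camera_info("wrist"))
E
```

```text
{'camera_matrix': array([[346.55452433,   0.        , 319.75257046],
       [  0.        , 346.55452433, 253.11188759],
       [  0.        ,   0.        ,   1.        ]]), 'tool_from_camera': array([[-7.00925068e-05, -9.58361398e-01, -2.85558096e-01,
         8.32713407e+01],
       [ 9.99999758e-01,  1.30645216e-04, -6.83916251e-04,
        -5.26275405e-01],
       [ 6.92745734e-04, -2.85558074e-01,  9.58361157e-01,
        -1.76969945e+02],
       [ 0.00000000e+00,  0.00000000e+00,  0.00000000e+00,
         1.00000000e+00]])}validation failed for argument at $[0]...
validation failed for argument at $[0]...
```

View pics/w1.png

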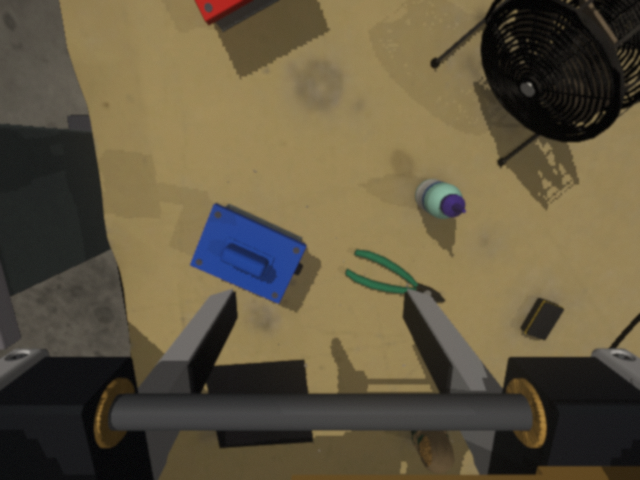

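The call was refused, so the arm hasn't moved. In this wrist view from the start pose, the blue cover is at about (248,255), the rib at (246,260) and the mat at (262,400). I'll retry with every key in each row.

```bash
python3 -m inch '[{"gripper":1,"dx":-0.02,"dy":-0.005,"dz":-0.01,"wx":0,"wy":0,"wz":7},{"gripper":1,"dx":-0.04,"dy":-0.01,"dz":-0.02,"wx":0,"wy":0,"wz":14},{"gripper":1,"dx":-0.06,"dy":-0.016,"dz":-0.03,"wx":0,"wy":0,"wz":21},{"gripper":1,"dx":-0.074,"dy":-0.021,"dz":-0.04,"wx":0,"wy":0,"wz":28},{"gripper":1,"dx":-0.074,"dy":-0.021,"dz":-0.04,"wx":0,"wy":0,"wz":35}]'
```

```text
clock: 0.57
eef_pos: [473.3, -21.4, 163.7]
eef_rot: [-3.139, -0.002, 2.187]
wrist_force: [0.4, 1.2, 0.0]
finger_gap: 94.1
finger_force: 0.0
```

```bash
python3 -m inch '[{"gripper":1,"dx":0,"dy":0,"dz":0,"wx":0,"wy":0,"wz":7},{"gripper":1,"dx":0,"dy":0,"dz":0,"wx":0,"wy":0,"wz":14},{"gripper":1,"dx":0,"dy":0,"dz":0,"wx":0,"wy":0,"wz":21},{"gripper":1,"dx":0,"dy":0,"dz":0,"wx":0,"wy":0,"wz":28},{"gripper":1,"dx":0,"dy":0,"dz":0,"wx":0,"wy":0,"wz":30}]'
python3 - <<'E'
from h import *
s=manip.read_state();np.savez("w2.npz",p=s["eef_pos"],r=s["eef_rot"]);cv2.imwrite("pics/w2.png",manip.camera("wrist"))
E
```

```text
clock: 0.98
eef_pos: [475.9, -21.0, 165.3]
eef_rot: [-3.141, -0.0, 2.713]
wrist_force: [-0.2, 0.3, 0.2]
finger_gap: 94.0
finger_force: 0.0
```

View pics/w2.png

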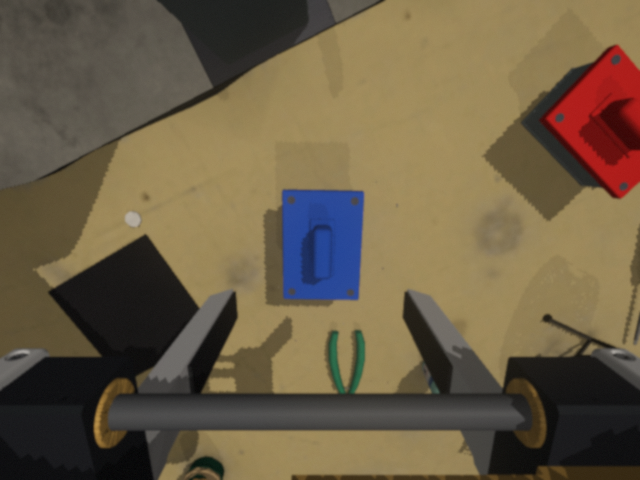

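The cover is nearly aligned with the fingers: corners at (282,190), (364,191), (359,299) and (284,298), rib around (323,250). I'll triangulate from the two wrist views.

Run:
```python
from h import *
from scipy.spatial.transform import Rotation as Ro
ci=manip.camera_info("wrist");T=np.array(ci["tool_from_camera"]);K=np.array(ci["camera_matrix"])
def wray(f,px):
    d=np.load(f);R=Ro.from_euler("xyz",d["r"]).as_matrix()
    return R@T[:3,3]+d["p"], R@T[:3,:3]@np.linalg.inv(K)@[px[0],px[1],1]
def pl(f,px,z):
    o,d=wray(f,px);return o+d*(z-o[2])/d[2]
def cor(f):
    hsv=cv2.cvtColor(cv2.imread(f"pics/{f}.png"),cv2.COLOR_BGR2HSV);m=cv2.inRange(hsv,(105,150,40),(125,255,255))
    h=max(cv2.findContours(m,0,1)[0],key=cv2.contourArea)
    return cv2.approxPolyDP(cv2.convexHull(h),6,True)[:,0]
A=cor("w1");B=cor("w2");print(A.tolist(),B.tolist())
def tr(a,b):
    o1,d1=wray("w1.npz",a);o2,d2=wray("w2.npz",b);s=np.linalg.lstsq(np.c_[d1,-d2],o2-o1,rcond=None)[0]
    p,q=o1+d1*s[0],o2+d2*s[1];return (p+q)/2,np.linalg.norm(p-q)
b=np.array([pl("w2.npz",x,49) for x in B]);P=[]
for a in A:
    j=np.argmin(np.linalg.norm(b-pl("w1.npz",a,49),axis=1));X,e=tr(a,B[j]);P.append(X);print(X.round(1),e.round(1))
P=np.array(P);print("centre",P.mean(0))
for i in range(len(P)):
    d=P[(i+1)%len(P)]-P[i];print(np.linalg.norm(d).round(1),np.degrees(np.arctan2(d[1],d[0])).round(1))
print("rib@73",pl("w2.npz",(323,251),73))
for q in[(147,235),(50,293)]: print("mat",pl("w2.npz",q,3))
```

```text
[[215, 205], [304, 245], [278, 301], [192, 264]] [[361, 192], [356, 298], [285, 297], [284, 191]]
[445.6  31.6  40. ] 0.6
[533.5  -9.7  43. ] 2.9
[504.9 -70.1  44.2] 1.3
[417.1 -28.6  42.5] 0.3
centre [475.28598109 -19.18258047  42.42569311]
97.2 -25.1
66.9 -115.4
97.1 154.7
66.6 64.7
rib@73 [471.5465168  -16.79842708  73.        ]
mat [ 401.41856382 -178.71953702    3.        ]
mat [ 412.32762339 -306.39089236    3.        ]
```

Both measurements agree: centre (475,-20), axis -25°, size fits. Descending to TCP z≈53.

```bash
python3 -m inch '[{"gripper":1,"dx":0,"dy":0.001,"dz":-0.035,"wx":0,"wy":0,"wz":0},{"gripper":1,"dx":0,"dy":0.001,"dz":-0.07,"wx":0,"wy":0,"wz":0},{"gripper":1,"dx":0,"dy":0.001,"dz":-0.095,"wx":0,"wy":0,"wz":0},{"gripper":1,"dx":0,"dy":0.001,"dz":-0.112,"wx":0,"wy":0,"wz":0},{"gripper":1,"dx":0,"dy":0.001,"dz":-0.112,"wx":0,"wy":0,"wz":0}]' 15; python3 -m inch '[{"gripper":0.1,"dx":0,"dy":0,"dz":0,"wx":0,"wy":0,"wz":0},{"gripper":0,"dx":0,"dy":0,"dz":0,"wx":0,"wy":0,"wz":0},{"gripper":0,"dx":0,"dy":0,"dz":0,"wx":0,"wy":0,"wz":0},{"gripper":0,"dx":0,"dy":0,"dz":0,"wx":0,"wy":0,"wz":0},{"gripper":0,"dx":0,"dy":0,"dz":0,"wx":0,"wy":0,"wz":0}]' 15
```

```text
clock: 1.45
eef_pos: [474.1, -19.8, 50.3]
eef_rot: [-3.14, -0.005, 2.704]
wrist_force: [-0.1, -0.0, -0.5]
finger_gap: 94.2
finger_force: 0.0
clock: 1.87
eef_pos: [476.4, -20.0, 54.3]
eef_rot: [3.141, 0.001, 2.705]
wrist_force: [0.0, 0.4, -0.2]
finger_gap: 63.8
finger_force: 0.0
```

```bash
for i in 1 2; do python3 -m inch '[{"gripper":0,"dx":0,"dy":0,"dz":0,"wx":0,"wy":0,"wz":0},{"gripper":0,"dx":0,"dy":0,"dz":0,"wx":0,"wy":0,"wz":0},{"gripper":0,"dx":0,"dy":0,"dz":0,"wx":0,"wy":0,"wz":0},{"gripper":0,"dx":0,"dy":0,"dz":0,"wx":0,"wy":0,"wz":0},{"gripper":0,"dx":0,"dy":0,"dz":0,"wx":0,"wy":0,"wz":0}]' 20; done
```

```text
clock: 2.28
eef_pos: [476.0, -20.0, 53.5]
eef_rot: [-3.142, 0.0, 2.705]
wrist_force: [-0.2, -0.6, -0.0]
finger_gap: 30.9
finger_force: 0.0
clock: 2.7
eef_pos: [476.0, -20.0, 53.4]
eef_rot: [3.142, 0.0, 2.705]
wrist_force: [-0.4, 0.1, -0.1]
finger_gap: 15.6
finger_force: 20.0
```

Gripped the rib with a 15.6 mm gap at 20 N. Lifting.

```bash
python3 -m inch '[{"gripper":0,"dx":0,"dy":0,"dz":0.006,"wx":0,"wy":0,"wz":0},{"gripper":0,"dx":0,"dy":0,"dz":0.016,"wx":0,"wy":0,"wz":0},{"gripper":0,"dx":0,"dy":0,"dz":0.035,"wx":0,"wy":0,"wz":0},{"gripper":0,"dx":0,"dy":0,"dz":0.06,"wx":0,"wy":0,"wz":0},{"gripper":0,"dx":0,"dy":0,"dz":0.07,"wx":0,"wy":0,"wz":0}]' 20; python3 -m inch '[{"gripper":0,"dx":0,"dy":0,"dz":0,"wx":0,"wy":0,"wz":0},{"gripper":0,"dx":0,"dy":0,"dz":0,"wx":0,"wy":0,"wz":0},{"gripper":0,"dx":0,"dy":0,"dz":0,"wx":0,"wy":0,"wz":0},{"gripper":0,"dx":0,"dy":0,"dz":0,"wx":0,"wy":0,"wz":0},{"gripper":0,"dx":0,"dy":0,"dz":0,"wx":0,"wy":0,"wz":0}]' 20
python3 - <<'E'
from h import *
cv2.imwrite("pics/s2.png",manip.camera("side")[120:420,180:500])
E
```

```text
clock: 3.12
eef_pos: [477.0, -20.1, 126.9]
eef_rot: [3.14, 0.004, 2.705]
wrist_force: [-0.2, -1.2, -0.8]
finger_gap: 16.0
finger_force: 20.0
clock: 3.53
eef_pos: [475.6, -20.0, 122.5]
eef_rot: [-3.141, -0.002, 2.705]
wrist_force: [0.1, 0.1, -0.4]
finger_gap: 16.0
finger_force: 20.0
```

View pics/s2.png

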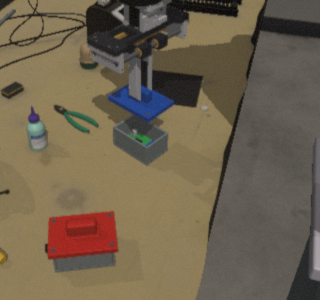

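The cover is held level and the housing stayed put with its board visible. The mat centre is about (469,-242), so I'll shift (-7,-222) and turn +28° to square up with the mat.

```bash
python3 -m inch '[{"gripper":0,"dx":0,"dy":-0.012,"dz":0,"wx":0,"wy":0,"wz":2},{"gripper":0,"dx":-0.001,"dy":-0.034,"dz":0,"wx":0,"wy":0,"wz":5},{"gripper":0,"dx":-0.002,"dy":-0.06,"dz":0,"wx":0,"wy":0,"wz":8},{"gripper":0,"dx":-0.003,"dy":-0.086,"dz":0,"wx":0,"wy":0,"wz":11},{"gripper":0,"dx":-0.004,"dy":-0.112,"dz":0,"wx":0,"wy":0,"wz":14}]' 20; python3 -m inch '[{"gripper":0,"dx":0,"dy":-0.026,"dz":0,"wx":0,"wy":0,"wz":3},{"gripper":0,"dx":-0.001,"dy":-0.052,"dz":0,"wx":0,"wy":0,"wz":6},{"gripper":0,"dx":-0.002,"dy":-0.078,"dz":0,"wx":0,"wy":0,"wz":9},{"gripper":0,"dx":-0.003,"dy":-0.098,"dz":0,"wx":0,"wy":0,"wz":12},{"gripper":0,"dx":-0.003,"dy":-0.11,"dz":0,"wx":0,"wy":0,"wz":14}]' 20; python3 -m inch '[{"gripper":0,"dx":0,"dy":0,"dz":0,"wx":0,"wy":0,"wz":0},{"gripper":0,"dx":0,"dy":0,"dz":-0.015,"wx":0,"wy":0,"wz":0},{"gripper":0,"dx":0,"dy":0,"dz":-0.04,"wx":0,"wy":0,"wz":0},{"gripper":0,"dx":0,"dy":0,"dz":-0.06,"wx":0,"wy":0,"wz":0},{"gripper":0,"dx":0,"dy":0,"dz":-0.065,"wx":0,"wy":0,"wz":0}]' 20;  python3 - <<'E'
from h import *
cv2.imwrite("pics/s3.png",np.hstack([manip.camera("side")[100:300,250:450],manip.camera("scene")[220:420,320:520]]))
E
```

```text
clock: 4.0
eef_pos: [471.7, -133.1, 123.1]
eef_rot: [3.141, -0.001, 2.953]
wrist_force: [0.7, -0.6, -0.9]
finger_gap: 15.6
finger_force: 20.0
clock: 4.42
eef_pos: [468.5, -243.9, 122.9]
eef_rot: [3.141, -0.001, -3.088]
wrist_force: [-0.3, -0.2, -0.6]
finger_gap: 15.9
finger_force: 20.0
clock: 4.83
eef_pos: [467.6, -240.4, 55.3]
eef_rot: [3.139, -0.004, -3.09]
wrist_force: [-0.1, 0.4, -1.0]
finger_gap: 15.6
finger_force: 20.0
```

View pics/s3.png

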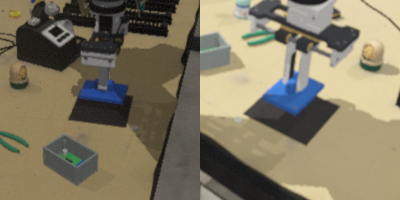

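The cover hangs level above the mat's middle in both views. Expected touchdown is at TCP z≈17, so I'll lower to about 20 and then creep.

```bash
python3 -m inch '[{"gripper":0,"dx":0,"dy":0,"dz":-0.012,"wx":0,"wy":0,"wz":0},{"gripper":0,"dx":0,"dy":0,"dz":-0.024,"wx":0,"wy":0,"wz":0},{"gripper":0,"dx":0,"dy":0,"dz":-0.033,"wx":0,"wy":0,"wz":0},{"gripper":0,"dx":0,"dy":0,"dz":-0.037,"wx":0,"wy":0,"wz":0},{"gripper":0,"dx":0,"dy":0,"dz":-0.037,"wx":0,"wy":0,"wz":0}]' 20; python3 -m inch '[{"gripper":0,"dx":0,"dy":0,"dz":-0.001,"wx":0,"wy":0,"wz":0},{"gripper":0,"dx":0,"dy":0,"dz":-0.002,"wx":0,"wy":0,"wz":0},{"gripper":0,"dx":0,"dy":0,"dz":-0.003,"wx":0,"wy":0,"wz":0},{"gripper":0,"dx":0,"dy":0,"dz":-0.003,"wx":0,"wy":0,"wz":0},{"gripper":0,"dx":0,"dy":0,"dz":-0.003,"wx":0,"wy":0,"wz":0}]' 20
```

```text
clock: 5.35
eef_pos: [468.7, -241.7, 20.8]
eef_rot: [3.141, -0.001, -3.089]
wrist_force: [-0.0, -0.4, -1.0]
finger_gap: 16.1
finger_force: 20.0
clock: 5.77
eef_pos: [469.1, -242.0, 18.6]
eef_rot: [-3.141, 0.0, -3.089]
wrist_force: [0.4, -0.5, -0.9]
finger_gap: 16.0
finger_force: 20.0
```

```bash
python3 -m inch '[{"gripper":0,"dx":0,"dy":0,"dz":-0.0005,"wx":0,"wy":0,"wz":0},{"gripper":0,"dx":0,"dy":0,"dz":-0.001,"wx":0,"wy":0,"wz":0},{"gripper":0,"dx":0,"dy":0,"dz":-0.0015,"wx":0,"wy":0,"wz":0},{"gripper":0,"dx":0,"dy":0,"dz":-0.0015,"wx":0,"wy":0,"wz":0},{"gripper":0,"dx":0,"dy":0,"dz":-0.0015,"wx":0,"wy":0,"wz":0}]' 20
```

```text
clock: 6.18
eef_pos: [469.1, -242.1, 17.4]
eef_rot: [-3.141, 0.0, -3.089]
wrist_force: [-2.1, 1.3, 4.7]
finger_gap: 15.8
finger_force: 20.0
```

It has touched down with +4.7 N upward on the wrist. Opening, then retreating.

```bash
python3 -m inch '[{"gripper":0.5,"dx":0,"dy":0,"dz":0,"wx":0,"wy":0,"wz":0},{"gripper":0.5,"dx":0,"dy":0,"dz":0,"wx":0,"wy":0,"wz":0},{"gripper":0.5,"dx":0,"dy":0,"dz":0,"wx":0,"wy":0,"wz":0},{"gripper":0.5,"dx":0,"dy":0,"dz":0,"wx":0,"wy":0,"wz":0},{"gripper":0.5,"dx":0,"dy":0,"dz":0,"wx":0,"wy":0,"wz":0}]' 20; python3 -m inch '[{"gripper":0.5,"dx":0,"dy":0,"dz":0.005,"wx":0,"wy":0,"wz":0},{"gripper":0.5,"dx":0,"dy":0,"dz":0.02,"wx":0,"wy":0,"wz":0},{"gripper":0.5,"dx":0,"dy":0,"dz":0.05,"wx":0,"wy":0,"wz":0},{"gripper":0.5,"dx":0,"dy":0,"dz":0.085,"wx":0,"wy":0,"wz":0},{"gripper":0.5,"dx":0,"dy":0,"dz":0.12,"wx":0,"wy":0,"wz":0}]' 20;  python3 -m inch '[{"gripper":0.5,"dx":0,"dy":0,"dz":0.02,"wx":0,"wy":0,"wz":0},{"gripper":0.5,"dx":0,"dy":0,"dz":0.03,"wx":0,"wy":0,"wz":0},{"gripper":0.5,"dx":0,"dy":0,"dz":0.03,"wx":0,"wy":0,"wz":0},{"gripper":0.5,"dx":0,"dy":0,"dz":0.03,"wx":0,"wy":0,"wz":0},{"gripper":0.5,"dx":0,"dy":0,"dz":0.03,"wx":0,"wy":0,"wz":0}]' 20
python3 - <<'E'
from h import *
cv2.imwrite("pics/s4.png",np.hstack([manip.camera("side")[100:300,250:450],manip.camera("scene")[220:420,320:520]]))
E
```

```text
clock: 6.6
eef_pos: [469.0, -242.0, 16.9]
eef_rot: [-3.142, 0.0, -3.089]
wrist_force: [-0.3, -0.4, 0.2]
finger_gap: 45.0
finger_force: 0.0
clock: 7.02
eef_pos: [468.6, -241.7, 138.5]
eef_rot: [3.141, -0.001, -3.089]
wrist_force: [-0.0, -0.5, 0.7]
finger_gap: 46.9
finger_force: 0.0
clock: 7.43
eef_pos: [468.4, -241.6, 165.2]
eef_rot: [3.14, -0.002, -3.089]
wrist_force: [0.2, 1.1, -0.1]
finger_gap: 47.2
finger_force: 0.0
```

View pics/s4.png

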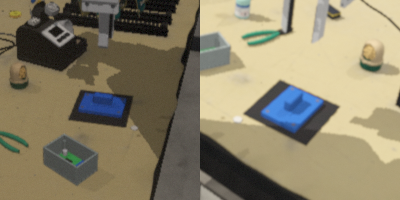

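The cover lies flat and centred on the mat with its rib up, the fingers are clear, and the housing is upright in place.

```bash
python3 -c "
from cell import manip
print(manip.sign_off())"
```

```text
the job is handed in; nothing more can be done
None
```

The blue cover lies right way up in the middle of the mat and is released, the blue housing stands where it was, the red cover was never approached, and the job was handed in at about 7.5 s (no verdict was returned).

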